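Fit the free-running idler to a bottle roller

TASK

The bottle roller has no idler in the place next to its driven roller; three idlers are parked in its outer places, but only one of them still runs free and the other two bind. Find it by spinning them with light fingertip strokes across the top, without leaning on the bearings. Lift it out, seat it fully in the empty slots beside the driven roller and let go; when it lies still, flick it so that it runs on by itself, and leave the binding ones seated where they are and the bottles and beaker undisturbed.

Things in the scene. Friction and masses are not known exactly. Their poses are not given: they have to be found in the camera images.
- deck: bench bottle roller, fixed, 320 by 128 mm: white pan (floor 14 mm up) between two aluminium rails 8 mm thick, centred at own x = -60 and +60 mm, tops 59 mm up. Origin: on the work surface under the middle of the rails; own y = along the row of rollers, own x = along the axles. At y = -120 mm the driven roller (does not turn, leave it), then the drive box, 80 mm high, y = -142 to -178 mm
- lane (a point): the empty place: middle of the pair of open-topped slots next to the driven roller (own y of deck = -60 mm), at the axle height of a seated idler, 50 mm above the work surface. Slots 10 mm wide, 9 mm deep, with a flare of 4 mm at 45 degrees above; a seated idler has 1 mm of play in y and 2 mm in x
- idler_k: one of three like idlers: black rubber-covered sleeve, 28 mm in diameter when new and worn by up to 2 mm, 100 mm long, on a dead steel axle (132 mm overall; ends 8 mm square). 0.30 kg. Origin: its centre, on the axis; own x = along the axle. Starts seated in one of the three outer places, in any order: one runs free, two bind; wear tells nothing, only spinning does
- idler_m: one of three like idlers: black rubber-covered sleeve, 28 mm in diameter when new and worn by up to 2 mm, 100 mm long, on a dead steel axle (132 mm overall; ends 8 mm square). 0.30 kg. Origin: its centre, on the axis; own x = along the axle. Starts seated in one of the three outer places, in any order: one runs free, two bind; wear tells nothing, only spinning does
- idler_t: one of three like idlers: black rubber-covered sleeve, 28 mm in diameter when new and worn by up to 2 mm, 100 mm long, on a dead steel axle (132 mm overall; ends 8 mm square). 0.30 kg. Origin: its centre, on the axis; own x = along the axle. Starts seated in one of the three outer places, in any order: one runs free, two bind; wear tells nothing, only spinning does
- idler_k_sleeve (a joint): turn of idler_k's sleeve on its axle (rad, no stops, right-hand about the idler's own x). Free-running: under 0.05 N of drag at the sleeve's surface, and stroked at 0.1 m/s or more it runs on by itself for a second or more. Binding: 2.5 to 4.5 N of drag, and it stops dead when the finger leaves it
- idler_m_sleeve (a joint): turn of idler_m's sleeve on its axle (rad, no stops, right-hand about the idler's own x). Free-running: under 0.05 N of drag at the sleeve's surface, and stroked at 0.1 m/s or more it runs on by itself for a second or more. Binding: 2.5 to 4.5 N of drag, and it stops dead when the finger leaves it
- idler_t_sleeve (a joint): turn of idler_t's sleeve on its axle (rad, no stops, right-hand about the idler's own x). Free-running: under 0.05 N of drag at the sleeve's surface, and stroked at 0.1 m/s or more it runs on by itself for a second or more. Binding: 2.5 to 4.5 N of drag, and it stops dead when the finger leaves it
- outer (a point): middle of the outer places' row: the outer pairs of slots are at 60 mm before, at, and 60 mm beyond this point along the deck's own y, shaped like the empty one (axle 50 mm, top of the sleeve 63 to 64 mm above the work surface by its wear, 32 mm free between sleeves). A downward push of 2 to 10 N is right for a stroke; over 30 N on an idler in its slots overloads its bearings
- acid_bottle: bystander: amber bottle with red cap, 60 mm diameter, 121 mm high; origin: centre of the underside
- wash_bottle: bystander: white wash bottle with red spout, 189 mm high; origin: centre of the underside
- beaker: bystander: clear beaker 53 mm wide, 66 mm high; origin: centre of the underside

How it is judged:
By the outcome, as a careful person would: the job done as asked, in the order asked, and still so for the second after the job is handed in, with the robot touching nothing.
It also fails if it takes over 64 s, if anything falls off the work surface, if the arm or the gripper's body presses on something with over 40 N, if the wrist force passes 120 N, or if a joint passes its speed limit or range.

ROBOT

A 6-joint arm with a two-finger parallel gripper is mounted at the origin on a cart in front of the work surface, level with it; the furniture and walls round the work are solid. World frame = base frame: x ahead of the robot, y to its left, z up, the work surface at z = 0. Lengths are in m, angles in rad, forces in N, time in s.
With the tool pointing down it reaches from about 0.425 to 0.925 m from the base axis. Payload 12.5 kg.
Tool frame: the origin (TCP) lies at the centre of the arm's flange, where the gripper is bolted on; the fingertips stand 173 mm ahead of it and the grasp point (between the pads) lies 155 mm ahead of it (arm.grip_depth is the distance from the TCP to the grasp point, in m); z points along the fingers, y is the direction in which the jaws open and shut (so a half turn about z gives the same grasp; the last joint's range is limited). The gripper opens to 85 mm and grips with 20 to 120 N. Pads are 22 mm wide; open, the fingers measure 114 mm over their backs; the gripper's body (76 mm by 85 mm) begins 54 mm behind the grasp point. The pads swing forward as they close: fully open they stand 13 mm farther back than shut.
Start: joints at [-1.215, 0.491, 1.559, -0, 1.092, -0.106], TCP at [0.278, -0.56, 0.405] pointing down, gripper open.
Joint ranges: [-3.1, 3.1], [-0.84, 2.19], [0.05, 2.79], [-1.13, 4.28], [0.06, 2.93], [-2.69, 2.69]. Speed limits (rad/s): [2.22, 2.22, 2.79, 3.14, 3.14, 3.14].

INTERFACE

Orientations are given as a 3x3 rotation matrix whose columns are the frame's x, y, z axes.
In Python, from workcell import arm gives the robot as it stands. The module is installed in compiled form; this text tells all that it offers.
- The arm moves only by the tool step_arm, never from a script. Its argument "increments" is a list of rows, each a list of 6 numbers: the shift along the tool's x, y, z in units of 40 mm (1.0 is 40 mm), then the turn, a rotation vector about the tool's x, y, z in units of 5 degrees (1.0 is 5 degrees). A call has 1 to 20 rows; each row is the pose to reach, as a shift and turn from the pose commanded when the call began, along the tool's axes at that moment; what a row does not reach only later rows make up. A row lasts 1/10 s, in which the tool goes at most 50 mm and 8.59 degrees, less where a joint would pass 70% of its speed; a pose out of reach is approached as far as the arm can. A call with a gripper value outside its range is refused whole. "gripper" is the closure in counts, from 0 (fully open) to 255 (shut), set as the call begins (left out, the last holds). The fingers move at their own pace and stop on an object; "force" is the grip in N (left out, the last holds). Time passes only in rows, so rows that repeat a pose let the fingers close. It gives the time, the measured TCP pose, the force and the opening at its end, in the units of the state.
- arm.observe(): the state, without advancing time (a new reading comes with each control period).
- arm.camera(name): name is "scene" or "top" or "wrist"; returns the picture (400x640x3 uint8, red, green, blue); there is no depth.
- arm.camera_info(name): a dict with "K" (3x3 intrinsics, pixels), "camera_from_world" (4x4, takes a point from world to camera coordinates); the wrist camera has in their place "mount" (4x4, takes a point from camera to tool coordinates, whose origin is the TCP and whose axes are the flange's). Camera axes: x right, y down, z forward; pixel columns grow to the right and rows downward; lengths in m; the calibration is good to about 2 mm. A picture is of the moment at which its call begins: read the wrist's pose just before it. camera_info takes no time and is no camera call.
- arm.sign_off(): hands the job in, once; it reports no verdict.
Trained networks look in the newest picture that a camera, given by its name, has taken for a name from the list of things; names that differ only in an ending like _2 or _b are one class to them, and where a whole thing is asked for, a point or a joint stands for the part that bears it (a point fixed in the world has none). Each returns a list of dicts, best first, with "confidence" (0 to 1); they miss things now and then, are a little off and sometimes report something else, mostly with a low value. They report only what shows in the picture. A call takes as long as a camera call.
- arm.find_in(camera, query): "xyz" ([x, y, z] in m, in world coordinates, good to about 4 mm: the middle of the surface that is visible of it).
- arm.trace(camera, query): "mask" (400x640 bool, what is visible of it).
- arm.pinpoint(camera, query): "xyz" ([x, y, z] in m, in world coordinates, good to about 4 mm: a listed point, or the origin of a listed thing).
The state is a dict: "clock": time; "joints": joint angles; "qd": joint speeds; "joint_efforts": joint torques, N m; "eef_pos": TCP position; "tcp_rot": TCP orientation; "contact_force": force on the tool from outside, world axes, zero at the start; "ft_torque": the same for the moment, N m; "grip_width": opening from 0.0 (shut) to 1.0 (fully open).
Only numpy, scipy, OpenCV 4.12 (cv2) and the standard library are available. Lean on these libraries where they do the work, as an engineer would, in place of code of your own. Each camera call takes 0.05 s, during which the arm holds its last target.

## Working session

There is one attempt and no reset: what is moved stays moved. The work goes in short steps, Python scripts to look and compute and a tool call to move; the robot and the scene stay as the last step left them, time stands still between calls to the robot, and variables do not carry over. Pictures are saved under pics/ and viewed, and the job is handed in when it is done.

Besides the shell and the picture viewer there is one more tool, called after ">>>" by a JSON object that holds its "method" and its "body", one argument or row to a line. step_arm: Moves the arm, as the interface text tells. Its arguments: {"type":"object","properties":{"increments":{"type":"array","items":{"type":"array","items":{"type":"number"}}},"gripper":{"type":"number"},"force":{"type":"number"}},"required":["increments"]}

```bash
mkdir -p pics; python3 - <<'E'
from workcell import arm
import cv2,numpy as np
s=arm.observe();print({k:np.round(v,4).tolist() for k,v in s.items()}, arm.grip_depth)
for c in ["scene","top","wrist"]:
    im=arm.camera(c);cv2.imwrite(f"pics/{c}0.png",im[:,:,::-1])
    i=arm.camera_info(c);print(c,{k:np.round(v,4).tolist() for k,v in i.items()})
for c in ["top","scene"]:
  for q in ["deck","lane","outer","idler_k","acid_bottle","wash_bottle","beaker"]:
    print(c,q,[(round(d["confidence"],2),np.round(d["xyz"],4).tolist()) for d in arm.pinpoint(c,q)])
print(arm.observe()["clock"])
E
```

```text
{'clock': 0.0, 'joints': [-1.2146, 0.4916, 1.5595, -0.0, 1.0917, -0.1056], 'qd': [0.0002, -0.0007, 0.0001, -0.0008, -0.0011, -0.0011], 'joint_efforts': [0.0027, -61.8443, -26.1592, 0.0, 0.004, 0.0], 'eef_pos': [0.2785, -0.5595, 0.4041], 'tcp_rot': [[0.8953, 0.4455, -0.0004], [0.4455, -0.8953, 0.0011], [0.0001, -0.0011, -1.0]], 'contact_force': [-0.5608, -0.8581, -0.5867], 'ft_torque': [0.0817, -0.0335, -0.0032], 'grip_width': 0.9987} 0.1547
scene {'K': [[453.6261, 0.0, 318.2278], [0.0, 453.6261, 202.5191], [0.0, 0.0, 1.0]], 'camera_from_world': [[-0.634, -0.7733, -0.0083, 0.3459], [-0.5665, 0.4717, -0.6757, 0.3905], [0.5264, -0.4237, -0.7372, 0.8475], [0.0, 0.0, 0.0, 1.0]]}
top {'K': [[438.7804, 0.0, 311.1941], [0.0, 438.7804, 196.6662], [0.0, 0.0, 1.0]], 'camera_from_world': [[0.022, -0.9995, -0.0215, -0.018], [-0.9938, -0.0195, -0.1092, 0.5865], [0.1087, 0.0238, -0.9938, 0.8786], [0.0, 0.0, 0.0, 1.0]]}
wrist {'K': [[303.3493, 0.0, 322.5409], [0.0, 303.3493, 195.9521], [0.0, 0.0, 1.0]], 'mount': [[0.0009, -0.9573, -0.2891, 0.0749], [1.0, 0.0008, 0.0004, 0.0006], [-0.0001, -0.2891, 0
[... 288 characters left out ...]
0.58, [0.5676, 0.2177, 0.052])]
top acid_bottle [(0.6, [0.6577, -0.1763, 0.0009])]
top wash_bottle [(0.58, [0.6611, -0.2767, -0.0041])]
top beaker [(0.61, [0.5956, -0.2617, -0.0016])]
scene deck [(0.87, [0.564, 0.0991, -0.0018]), (0.53, [0.5598, 0.0999, 0.0507]), (0.44, [0.5881, -0.2558, 0.0006])]
scene lane [(0.63, [0.6568, -0.171, -0.0025]), (0.58, [0.5593, 0.0368, 0.0537])]
scene outer [(0.89, [0.5659, 0.1599, 0.0497])]
scene idler_k [(0.73, [0.5675, 0.222, 0.0523]), (0.66, [0.5608, 0.1018, 0.0537]), (0.57, [0.5624, 0.1654, 0.0483])]
scene acid_bottle [(0.66, [0.66, -0.171, 0.0004])]
scene wash_bottle [(0.9, [0.6602, -0.2741, 0.0019])]
scene beaker [(0.63, [0.5931, -0.2574, -0.001])]
0.85
```

View pics/top0.png

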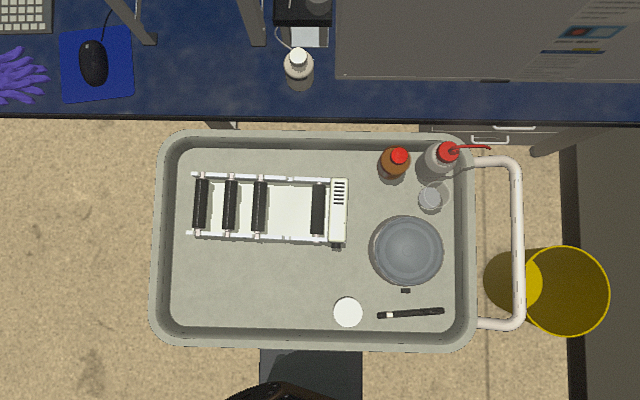

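View pics/scene0.png

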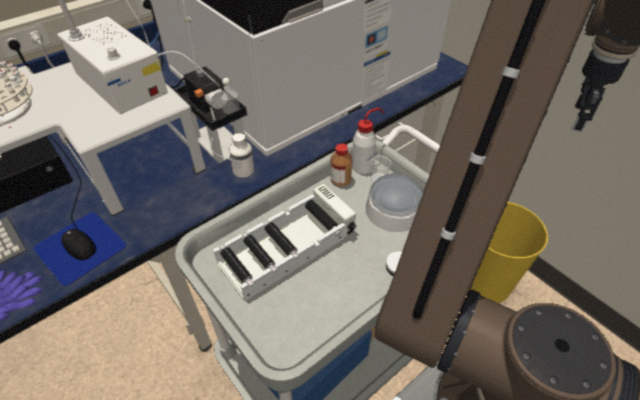

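```bash
python3 - <<'E'
import cv2
im=cv2.imread("pics/top0.png")
cv2.imwrite("pics/topz.png",cv2.resize(im[160:260,180:360],None,fx=4.4,fy=4.4,interpolation=cv2.INTER_CUBIC))
im=cv2.imread("pics/scene0.png")
cv2.imwrite("pics/scenez.png",cv2.resize(im[170:310,200:370],None,fx=4.2,fy=4.2,interpolation=cv2.INTER_CUBIC))
E
```

```text
(no output)
```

View pics/topz.png

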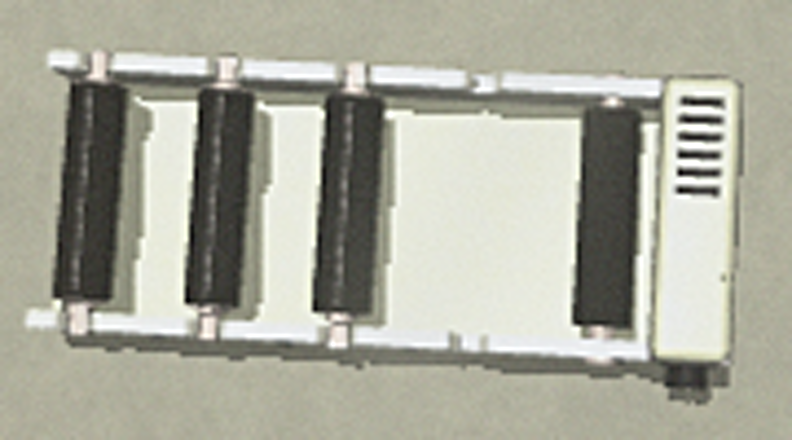

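View pics/scenez.png

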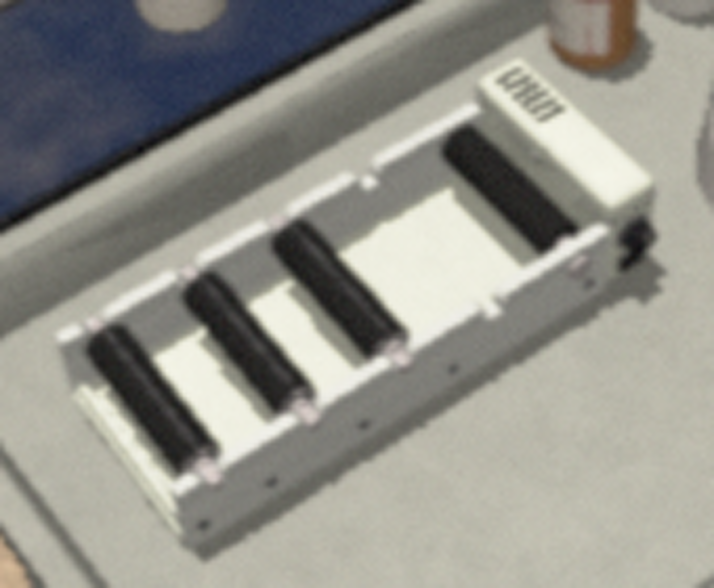

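View pics/wrist0.png

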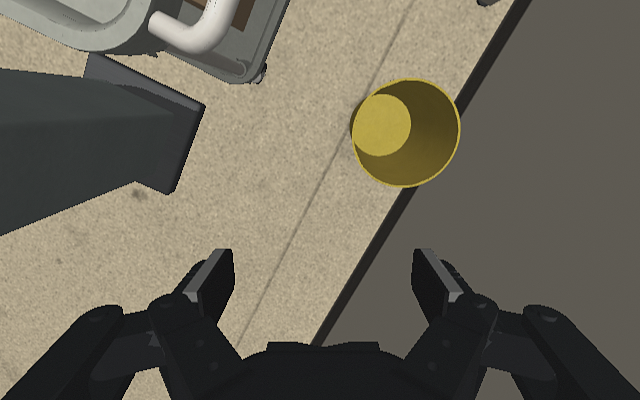

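```bash
cat > h.py <<'E'
import numpy as np, cv2
from workcell import arm
def ray(c,uv,z):
    i=arm.camera_info(c);K=np.array(i["K"]);T=np.array(i["camera_from_world"])
    R=T[:3,:3];t=T[:3,3];o=-R.T@t
    d=R.T@np.linalg.solve(K,[uv[0],uv[1],1.]);return o+d*(z-o[2])/d[2]
def fit(own,w):
    own=np.array(own);w=np.array(w)[:,:2];a=own-own.mean(0);b=w-w.mean(0)
    th=np.arctan2((a[:,0]*b[:,1]-a[:,1]*b[:,0]).sum(),(a*b).sum())
    c,s=np.cos(th),np.sin(th);R=np.array([[c,-s],[s,c]]);o=w.mean(0)-R@own.mean(0)
    return np.degrees(th),o,(w-(own@R.T+o))*1000
E
python3 - <<'E'
from h import *
def z2(p,f,x0,y0):return ((p[0]+.5)/f-.5+x0,(p[1]+.5)/f-.5+y0)
P=[((99,66),.060,.120,.054),((227,69),.06,.06,.054),((354,74),.06,0,.054),((76,322),-.06,.12,.054),((206,323),-.06,.06,.054),((338,330),-.06,0,.054),((483,83),.06,-.06,.057),((467,342),-.06,-.06,.057)]
w=[ray("top",z2(p,4.4,180,160),z) for p,_,_,z in P];own=[(a,b) for _,a,b,_ in P]
print(np.round(w,4));th,o,r=fit(own,w);print(th,o,r.round(1))
P=[((93,325),.06,.12,.054),((187,272),.06,.06,.054),((281,221),.06,0,.054),((209,467),-.06,.12,.054),((305,407),-.06,.06,.054),((398,350),-.06,0,.054),((369,181),.06,-.06,.057),((489,306),-.06,-.06,.057)]
w=[ray("scene",z2(p,4.2,200,170),z) for p,_,_,z in P]
print(np.round(w,4));th,o,r=fit(own,w);print(th,o,r.round(1))
E
```

```text
[[0.6253 0.2179 0.054 ]
 [0.625  0.1581 0.054 ]
 [0.6238 0.0989 0.054 ]
 [0.5065 0.2227 0.054 ]
 [0.5073 0.1628 0.054 ]
 [0.5054 0.1021 0.054 ]
 [0.6202 0.0387 0.057 ]
 [0.5012 0.0427 0.057 ]]
-1.8080740862698494 [0.56340475 0.10049749] [[-1.8 -0.6]
 [-0.2 -0.5]
 [ 0.4  0.3]
 [-0.7  0.4]
 [ 2.   0.5]
 [ 2.  -0.3]
 [-1.2  0. ]
 [-0.4  0.3]]
[[0.6272 0.2199 0.054 ]
 [0.6254 0.1598 0.054 ]
 [0.6224 0.0977 0.054 ]
 [0.51   0.2214 0.054 ]
 [0.5088 0.1617 0.054 ]
 [0.5069 0.1013 0.054 ]
 [0.6123 0.042  0.057 ]
 [0.4968 0.046  0.057 ]]
-3.013483130357804 [0.56213468 0.10127569] [[-1.2  1.9]
 [ 0.2  1.8]
 [ 0.3 -0.4]
 [ 1.5 -2.8]
 [ 3.4 -2.7]
 [ 4.6 -3.1]
 [-6.6  3.8]
 [-2.3  1.5]]
```

>>> {"method": "step_arm", "body": {
  "increments": [
    [14.44,-12.92,1.0,0,0,5.66],
    [14.44,-12.92,1.0,0,0,5.66],
    [14.44,-12.92,1.0,0,0,5.66],
    [14.44,-12.92,1.0,0,0,5.66],
    [14.44,-12.92,1.0,0,0,5.66],
    [14.44,-12.92,1.0,0,0,5.66],
    [14.44,-12.92,1.0,0,0,5.66],
    [14.44,-12.92,1.0,0,0,5.66],
    [14.44,-12.92,1.0,0,0,5.66],
    [14.44,-12.92,1.0,0,0,5.66],
    [14.44,-12.92,1.0,0,0,5.66],
    [14.44,-12.92,1.0,0,0,5.66],
    [14.44,-12.92,1.0,0,0,5.66],
    [14.44,-12.92,1.0,0,0,5.66],
    [14.44,-12.92,1.0,0,0,5.66],
    [14.44,-12.92,1.0,0,0,5.66],
    [14.44,-12.92,1.0,0,0,5.66],
    [14.44,-12.92,1.0,0,0,5.66],
    [14.44,-12.92,1.0,0,0,5.66]
  ],
  "gripper": 255,
  "force": 20
}}

```text
clock: 2.75
eef_pos: [0.5651, 0.1598, 0.3647]
tcp_rot: [[0.999, -0.033, -0.0], [-0.033, -0.999, -0.0], [-0.0, 0.0, -1.0]]
contact_force: [-0.8, -0.2, -0.1]
grip_width: -0.001
```

```bash
python3 - <<'E'
from h import *
s=arm.observe();im=arm.camera("wrist");cv2.imwrite("pics/w1.png",im[:,:,::-1])
np.savez("w1.npz",R=s["tcp_rot"],p=s["eef_pos"])
E
```

```text
(no output)
```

View pics/w1.png

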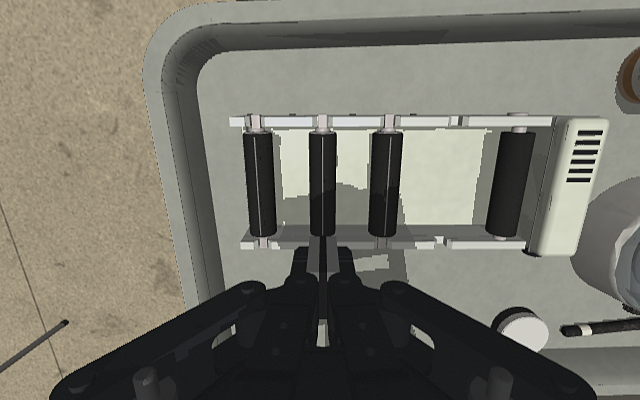

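```bash
cat >> h.py <<'E'
def wray(f,uv,z):
    i=arm.camera_info("wrist");K=np.array(i["K"]);M=np.array(i["mount"]);d=np.load(f)
    R=d["R"];p=d["p"];o=R@M[:3,3]+p;v=R@M[:3,:3]@np.linalg.solve(K,[uv[0],uv[1],1.])
    return o+v*(z-o[2])/v[2]
E
python3 - <<'E'
from h import *
im=cv2.imread("pics/w1.png")
cv2.imwrite("pics/w1z.png",cv2.resize(im[100:260,225:475],None,fx=3.2,fy=3.2,interpolation=cv2.INTER_CUBIC))
E
```

```text
(no output)
```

View pics/w1z.png

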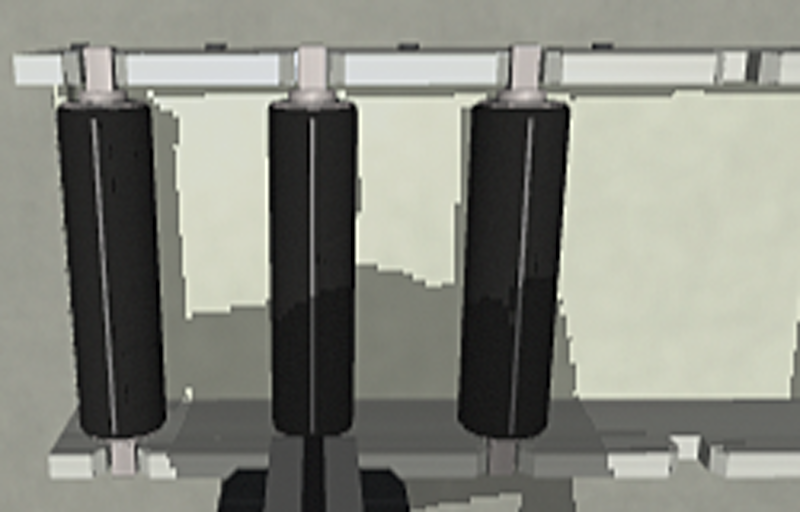

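```bash
python3 - <<'E'
from h import *
Z=lambda p:((p[0]+.5)/3.2-.5+225,(p[1]+.5)/3.2-.5+100)
P=[((98,68),.06,.12,.054),((312,68),.06,.06,.054),((525,68),.06,0,.054),((123,458),-.06,.12,.054),((502,458),-.06,0,.054),((744,68),.06,-.06,.056),((686,450),-.06,-.06,.056)]
w=[wray("w1.npz",Z(p),z) for p,_,_,z in P];own=[(a,b) for _,a,b,_ in P]
print(np.round(w,4));th,o,r=fit(own,w);print(th,o,r.round(1))
E
```

```text
[[0.6277 0.2183 0.054 ]
 [0.6258 0.1581 0.054 ]
 [0.6239 0.0981 0.054 ]
 [0.5074 0.2219 0.054 ]
 [0.5036 0.1016 0.054 ]
 [0.6221 0.0373 0.056 ]
 [0.5055 0.0443 0.056 ]]
-1.6836799906692248 [0.56438622 0.10020723] [[-0.2 -0.1]
 [-0.3 -0.4]
 [-0.5 -0.3]
 [-0.5 -0. ]
 [-0.8 -0.3]
 [-0.5 -1.1]
 [ 2.8  2.3]]
```

>>> {"method": "step_arm", "body": {
  "increments": [
    [0,0,1.2,0,0,0],
    [0,0,2.3,0,0,0],
    [0,0,2.9,0,0,0],
    [0,0,3.05,0,0,0],
    [0,0,3.05,0,0,0],
    [0,0,3.05,0,0,0]
  ]
}}

```text
clock: 3.4
eef_pos: [0.5657, 0.1602, 0.2442]
tcp_rot: [[0.999, -0.033, 0.002], [-0.033, -0.999, 0.0], [0.002, -0.0, -1.0]]
contact_force: [0.3, 0.1, 0.8]
grip_width: 0.003
```

>>> {"method": "step_arm", "body": {
  "increments": [
    [0,0,0.04,0,0,0],
    [0,0,0.08,0,0,0]
  ]
}}

```text
clock: 3.6
eef_pos: [0.5655, 0.1604, 0.2406]
tcp_rot: [[0.999, -0.032, 0.002], [-0.032, -0.999, 0.0], [0.002, -0.0, -1.0]]
contact_force: [-0.3, 0.0, 0.1]
grip_width: -0.0
```

>>> {"method": "step_arm", "body": {
  "increments": [
    [0,0,0.02,0,0,0],
    [0,0,0.02,0,0,0]
  ]
}}

```text
clock: 3.8
eef_pos: [0.5653, 0.1605, 0.2389]
tcp_rot: [[0.999, -0.032, 0.0], [-0.032, -0.999, -0.0], [0.0, 0.0, -1.0]]
contact_force: [-0.7, 0.8, -0.2]
grip_width: -0.003
```

>>> {"method": "step_arm", "body": {
  "increments": [
    [0,0,0.02,0,0,0],
    [0,0,0.02,0,0,0]
  ]
}}

```text
clock: 4.0
eef_pos: [0.5653, 0.1605, 0.2378]
tcp_rot: [[0.999, -0.032, -0.0], [-0.032, -0.999, -0.0], [-0.0, 0.0, -1.0]]
contact_force: [-0.4, -0.2, -0.1]
grip_width: 0.004
```

>>> {"method": "step_arm", "body": {
  "increments": [
    [0,0,0.02,0,0,0],
    [0,0,0.02,0,0,0]
  ]
}}

```text
clock: 4.2
eef_pos: [0.5653, 0.1605, 0.2369]
tcp_rot: [[0.999, -0.032, -0.0], [-0.032, -0.999, -0.0], [-0.0, 0.0, -1.0]]
contact_force: [-0.1, -0.4, -0.0]
grip_width: -0.003
```

>>> {"method": "step_arm", "body": {
  "increments": [
    [0,0,0.02,0,0,0],
    [0,0,0.02,0,0,0]
  ]
}}

```text
clock: 4.4
eef_pos: [0.5654, 0.1605, 0.2364]
tcp_rot: [[0.999, -0.032, 0.0], [-0.032, -0.999, -0.0], [0.0, 0.0, -1.0]]
contact_force: [0.2, -0.5, 2.3]
grip_width: 0.0
```

>>> {"method": "step_arm", "body": {
  "increments": [
    [0,0,0.01,0,0,0],
    [0,0,0.01,0,0,0]
  ]
}}

```text
clock: 4.6
eef_pos: [0.5653, 0.1605, 0.2363]
tcp_rot: [[0.999, -0.032, 0.0], [-0.032, -0.999, -0.0], [0.0, -0.0, -1.0]]
contact_force: [-1.9, 0.2, 6.6]
grip_width: 0.002
```

>>> {"method": "step_arm", "body": {
  "increments": [
    [0,0.15,0,0,0,0]
  ]
}}

```text
clock: 4.7
eef_pos: [0.5652, 0.155, 0.2365]
tcp_rot: [[0.999, -0.032, 0.001], [-0.032, -0.999, 0.0], [0.001, -0.0, -1.0]]
contact_force: [-1.8, 2.7, 8.5]
grip_width: -0.002
```

>>> {"method": "step_arm", "body": {
  "increments": [
    [0,0.3,0,0,0,0]
  ]
}}

```text
clock: 4.8
eef_pos: [0.5647, 0.1429, 0.2362]
tcp_rot: [[1.0, -0.031, 0.001], [-0.031, -1.0, 0.0], [0.001, -0.0, -1.0]]
contact_force: [-0.5, -0.3, -0.3]
grip_width: -0.003
```

```bash
python3 - <<'E'
from h import *
print(np.round(arm.observe()["contact_force"],1),np.round(arm.observe()["eef_pos"],4))
for i in range(3):
    cv2.imwrite(f"pics/s{i}.png",arm.camera("wrist")[:,:,::-1])
print(np.round(arm.observe()["contact_force"],1),np.round(arm.observe()["eef_pos"],4))
ims=[cv2.imread(f"pics/s{i}.png")[0:330,180:460] for i in range(3)]
cv2.imwrite("pics/s.png",np.hstack(ims)[:,:800])
E
```

```text
[-0.5 -0.3 -0.3] [0.5647 0.1429 0.2362]
[ 0.8  0.3 -0.9] [0.5648 0.142  0.2357]
```

View pics/s.png

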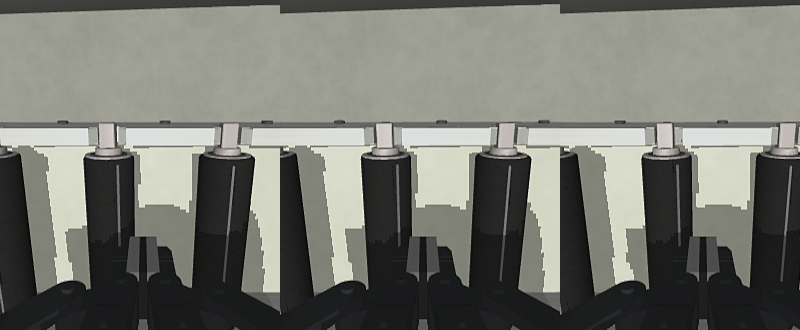

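>>> {"method": "step_arm", "body": {
  "increments": [
    [0,0,-0.4,0,0,0],
    [0,0.5,-0.4,0,0,0],
    [0,0.94,-0.4,0,0,0],
    [0,0.94,-0.12,0,0,0],
    [0,0.94,-0.06,0,0,0],
    [0,0.94,-0.06,0,0,0],
    [0,0.94,-0.06,0,0,0]
  ]
}}

```text
clock: 5.65
eef_pos: [0.5635, 0.1056, 0.2378]
tcp_rot: [[1.0, -0.032, -0.001], [-0.032, -1.0, -0.0], [-0.001, 0.0, -1.0]]
contact_force: [-0.4, -0.2, 0.8]
grip_width: -0.001
```

>>> {"method": "step_arm", "body": {
  "increments": [
    [0,0,0.02,0,0,0],
    [0,0,0.02,0,0,0]
  ]
}}

```text
clock: 5.85
eef_pos: [0.5635, 0.1053, 0.2375]
tcp_rot: [[0.999, -0.032, 0.0], [-0.032, -0.999, -0.0], [0.0, 0.0, -1.0]]
contact_force: [-0.6, 1.0, 1.0]
grip_width: -0.004
```

>>> {"method": "step_arm", "body": {
  "increments": [
    [0,0,0.02,0,0,0],
    [0,0,0.02,0,0,0]
  ]
}}

```text
clock: 6.05
eef_pos: [0.5635, 0.1052, 0.2372]
tcp_rot: [[0.999, -0.032, 0.0], [-0.032, -0.999, 0.0], [0.0, -0.0, -1.0]]
contact_force: [-1.8, 0.5, 9.0]
grip_width: -0.002
```

>>> {"method": "step_arm", "body": {
  "increments": [
    [0,0.2,0,0,0,0]
  ]
}}

```text
clock: 6.15
eef_pos: [0.5633, 0.0978, 0.2375]
tcp_rot: [[1.0, -0.031, 0.001], [-0.031, -1.0, 0.001], [0.001, -0.001, -1.0]]
contact_force: [-2.0, 5.6, 11.8]
grip_width: -0.001
```

>>> {"method": "step_arm", "body": {
  "increments": [
    [0,0.35,0,0,0,0]
  ]
}}

```text
clock: 6.25
eef_pos: [0.5628, 0.0836, 0.2372]
tcp_rot: [[1.0, -0.031, 0.001], [-0.031, -1.0, 0.0], [0.001, -0.0, -1.0]]
contact_force: [-0.5, 0.4, -0.6]
grip_width: -0.0
```

>>> {"method": "step_arm", "body": {
  "increments": [
    [0,0.2,-0.2,0,0,0]
  ]
}}

```text
clock: 6.35
eef_pos: [0.5624, 0.0743, 0.2442]
tcp_rot: [[0.999, -0.032, -0.001], [-0.032, -0.999, -0.0], [-0.001, 0.0, -1.0]]
contact_force: [0.3, -0.3, -0.4]
grip_width: -0.001
```

```bash
python3 - <<'E'
from h import *
for i in range(3):
    cv2.imwrite(f"pics/c{i}.png",arm.camera("wrist")[:,:,::-1])
ims=[cv2.imread(f"pics/c{i}.png")[100:330,180:440] for i in range(3)]
cv2.imwrite("pics/c.png",np.hstack(ims)[:,:800])
E
```

```text
(no output)
```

View pics/c.png

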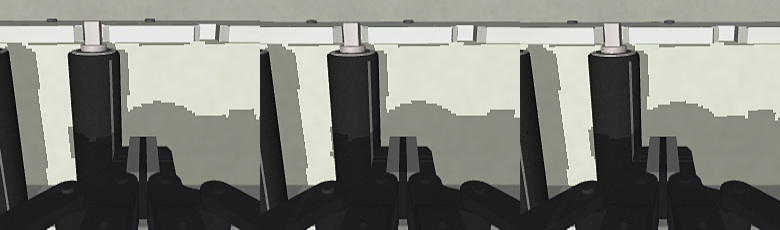

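>>> {"method": "step_arm", "body": {
  "increments": [
    [0,0,-0.4,0,0,0],
    [0,-1.0,-0.4,0,0,0],
    [0,-2.0,-0.4,0,0,0],
    [0,-3.0,-0.4,0,0,0],
    [0,-3.75,-0.3,0,0,0],
    [0,-3.75,0.0,0,0,0],
    [0,-3.75,0.13,0,0,0],
    [0,-3.75,0.13,0,0,0],
    [0,-3.75,0.13,0,0,0]
  ]
}}

```text
clock: 7.4
eef_pos: [0.5676, 0.224, 0.2394]
tcp_rot: [[0.999, -0.033, -0.0], [-0.033, -0.999, -0.0], [-0.0, 0.0, -1.0]]
contact_force: [0.4, 0.1, 0.5]
grip_width: -0.001
```

>>> {"method": "step_arm", "body": {
  "increments": [
    [0,0,0.02,0,0,0],
    [0,0,0.02,0,0,0]
  ]
}}

```text
clock: 7.6
eef_pos: [0.5676, 0.2243, 0.239]
tcp_rot: [[0.999, -0.033, 0.0], [-0.033, -0.999, 0.0], [0.0, -0.0, -1.0]]
contact_force: [-0.2, 0.2, 0.2]
grip_width: -0.002
```

>>> {"method": "step_arm", "body": {
  "increments": [
    [0,0,0.03,0,0,0],
    [0,0,0.03,0,0,0]
  ]
}}

```text
clock: 7.8
eef_pos: [0.5674, 0.2247, 0.2375]
tcp_rot: [[0.999, -0.032, 0.0], [-0.032, -0.999, -0.0], [0.0, 0.0, -1.0]]
contact_force: [-0.0, 0.9, 0.1]
grip_width: 0.003
```

>>> {"method": "step_arm", "body": {
  "increments": [
    [0,0,0.02,0,0,0],
    [0,0,0.02,0,0,0]
  ]
}}

```text
clock: 8.0
eef_pos: [0.5674, 0.2249, 0.2369]
tcp_rot: [[0.999, -0.032, 0.0], [-0.032, -0.999, 0.0], [0.0, -0.0, -1.0]]
contact_force: [0.6, 0.0, 3.1]
grip_width: -0.004
```

>>> {"method": "step_arm", "body": {
  "increments": [
    [0,0,0.01,0,0,0],
    [0,0,0.01,0,0,0]
  ]
}}

```text
clock: 8.2
eef_pos: [0.5674, 0.2249, 0.2368]
tcp_rot: [[0.999, -0.032, 0.001], [-0.032, -0.999, 0.0], [0.001, -0.0, -1.0]]
contact_force: [-0.9, -1.2, 6.3]
grip_width: -0.0
```

>>> {"method": "step_arm", "body": {
  "increments": [
    [0,0.2,0,0,0,0]
  ]
}}

```text
clock: 8.3
eef_pos: [0.5671, 0.2174, 0.2368]
tcp_rot: [[1.0, -0.031, 0.001], [-0.031, -1.0, 0.0], [0.001, -0.0, -1.0]]
contact_force: [-0.8, 0.2, 6.6]
grip_width: -0.001
```

>>> {"method": "step_arm", "body": {
  "increments": [
    [0,0.35,0,0,0,0]
  ]
}}

```text
clock: 8.4
eef_pos: [0.5666, 0.2032, 0.2365]
tcp_rot: [[1.0, -0.031, 0.001], [-0.031, -1.0, 0.0], [0.001, -0.0, -1.0]]
contact_force: [0.7, 0.2, -0.3]
grip_width: 0.002
```

>>> {"method": "step_arm", "body": {
  "increments": [
    [0,0.15,-0.2,0,0,0]
  ]
}}

```text
clock: 8.5
eef_pos: [0.5663, 0.1959, 0.2436]
tcp_rot: [[0.999, -0.033, -0.002], [-0.033, -0.999, -0.001], [-0.002, 0.001, -1.0]]
contact_force: [1.0, 0.2, 0.5]
grip_width: -0.0
```

```bash
python3 - <<'E'
from h import *
for i in range(3):
    cv2.imwrite(f"pics/a{i}.png",arm.camera("wrist")[:,:,::-1])
ims=[cv2.imread(f"pics/a{i}.png")[100:330,180:440] for i in range(3)]
cv2.imwrite("pics/a.png",np.hstack(ims)[:,:800])
E
```

```text
(no output)
```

View pics/a.png

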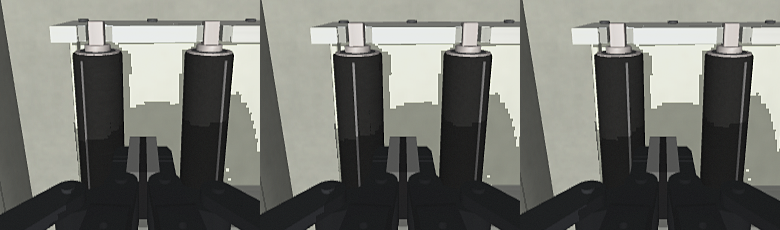

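>>> {"method": "step_arm", "body": {
  "increments": [
    [0,0,-0.5,0,0,0],
    [0.015,-0.62,-0.5,0,0,0],
    [0.015,-0.62,-0.5,0,0,0],
    [0.015,-0.62,-0.5,0,0,0],
    [0.015,-0.62,-0.5,0,0,0],
    [0.015,-0.62,-0.5,0,0,0]
  ],
  "gripper": 117
}}

```text
clock: 9.25
eef_pos: [0.5679, 0.2212, 0.264]
tcp_rot: [[0.999, -0.032, -0.0], [-0.032, -0.999, -0.0], [-0.0, 0.0, -1.0]]
contact_force: [-0.4, -0.2, -0.1]
grip_width: 0.544
```

```bash
python3 - <<'E'
from h import *
s=arm.observe();print(s["grip_width"],s["eef_pos"])
np.savez("g1.npz",R=s["tcp_rot"],p=s["eef_pos"])
cv2.imwrite("pics/g1.png",arm.camera("wrist")[:,:,::-1])
im=cv2.imread("pics/g1.png")
cv2.imwrite("pics/g1z.png",cv2.resize(im[90:330,160:480],None,fx=2.5,fy=2.5,interpolation=cv2.INTER_CUBIC))
E
```

```text
0.544415079887738 [0.56788129 0.22123456 0.26401474]
```

View pics/g1z.png

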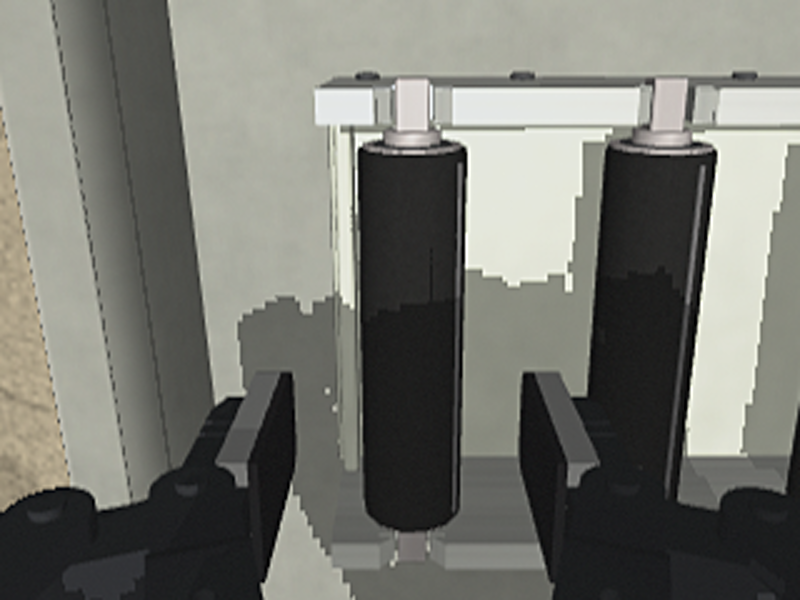

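```bash
python3 - <<'E'
from h import *
Z=lambda p:((p[0]+.5)/2.5-.5+160,(p[1]+.5)/2.5-.5+90)
d=np.load("g1.npz")
for p,z in [((413,105),.054),((411,545),.054),((413,300),.05),((669,105),.054)]:
    w=wray("g1.npz",Z(p),z);print(np.round(w,4),np.round(d["R"].T@(w-d["p"]),4))
E
```

```text
[0.6275 0.2179 0.054 ] [0.0598 0.0014 0.21  ]
[0.5067 0.222  0.054 ] [-0.0611  0.0012  0.21  ]
[0.5778 0.2193 0.05  ] [0.0101 0.0016 0.214 ]
[0.6256 0.1581 0.054 ] [0.0598 0.0612 0.21  ]
```

>>> {"method": "step_arm", "body": {
  "increments": [
    [0,0.03,0.3,0,0,0],
    [0,0.03,0.7,0,0,0],
    [0,0.03,1.0,0,0,0],
    [0,0.03,1.2,0,0,0],
    [0,0.03,1.2,0,0,0]
  ]
}}

```text
clock: 9.8
eef_pos: [0.5677, 0.2203, 0.2148]
tcp_rot: [[0.999, -0.032, -0.002], [-0.032, -0.999, -0.001], [-0.002, 0.001, -1.0]]
contact_force: [-0.6, 0.1, -0.6]
grip_width: 0.539
```

>>> {"method": "step_arm", "body": {
  "increments": [
    [0,0,0.15,0,0,0],
    [0,0,0.3,0,0,0],
    [0,0,0.3,0,0,0],
    [0,0,0.3,0,0,0]
  ]
}}

```text
clock: 10.2
eef_pos: [0.5679, 0.2205, 0.2043]
tcp_rot: [[0.999, -0.032, -0.0], [-0.032, -0.999, -0.0], [-0.0, 0.0, -1.0]]
contact_force: [0.4, 0.3, -0.5]
grip_width: 0.538
```

>>> {"method": "step_arm", "body": {
  "increments": [
    [0,0.015,0.02,0,0,0],
    [0,0.015,0.02,0,0,0],
    [0,0.015,0.02,0,0,0],
    [0,0.015,0.02,0,0,0],
    [0,0.015,0.02,0,0,0],
    [0,0.015,0.02,0,0,0],
    [0,0.015,0.02,0,0,0],
    [0,0.015,0.02,0,0,0]
  ],
  "gripper": 255,
  "force": 35
}}

```text
clock: 11.0
eef_pos: [0.5679, 0.2198, 0.2037]
tcp_rot: [[0.999, -0.032, 0.0], [-0.032, -0.999, 0.0], [0.0, -0.0, -1.0]]
contact_force: [-0.1, -1.0, 5.9]
grip_width: 0.305
```

>>> {"method": "step_arm", "body": {
  "increments": [
    [0,0,-0.05,0,0,0],
    [0,0,-0.15,0,0,0],
    [0,0,-0.3,0,0,0],
    [0,0,-0.6,0,0,0],
    [0,0,-1.0,0,0,0],
    [0,0,-1.4,0,0,0],
    [0,0,-1.5,0,0,0],
    [0,0,-1.5,0,0,0]
  ]
}}

```text
clock: 11.8
eef_pos: [0.5678, 0.2199, 0.2644]
tcp_rot: [[0.999, -0.032, 0.002], [-0.032, -0.999, 0.0], [0.002, -0.0, -1.0]]
contact_force: [0.2, 0.6, -2.9]
grip_width: 0.301
```

```bash
python3 - <<'E'
from h import *
s=arm.observe();print(s["grip_width"],s["eef_pos"])
np.savez("g2.npz",R=s["tcp_rot"],p=s["eef_pos"])
cv2.imwrite("pics/g2.png",arm.camera("wrist")[:,:,::-1])
cv2.imwrite("pics/g2s.png",arm.camera("scene")[:,:,::-1])
im=cv2.imread("pics/g2.png")
cv2.imwrite("pics/g2z.png",cv2.resize(im[40:320,160:480],None,fx=2.1,fy=2.1,interpolation=cv2.INTER_CUBIC))
im=cv2.imread("pics/g2s.png")
cv2.imwrite("pics/g2sz.png",cv2.resize(im[150:310,180:380],None,fx=3.5,fy=3.5,interpolation=cv2.INTER_CUBIC))
E
```

```text
0.30098363562324654 [0.56781021 0.21986222 0.26437954]
```

View pics/g2z.png

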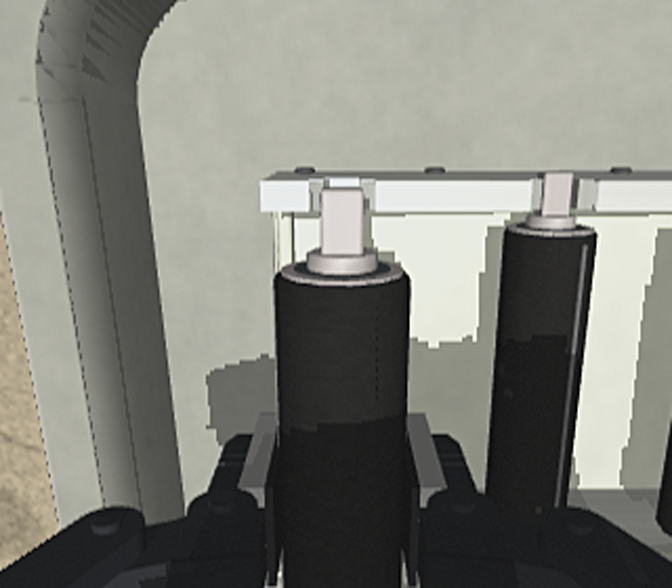

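View pics/g2sz.png

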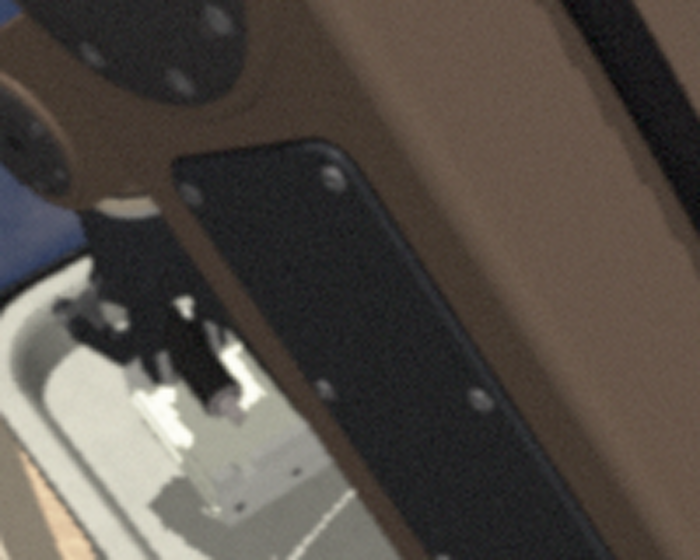

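>>> {"method": "step_arm", "body": {
  "increments": [
    [0,0.5,0,0,0,0],
    [0,1.2,0,0,0,0],
    [0,2.0,0,0,0,0],
    [0,2.8,0,0,0,0],
    [0,3.6,0,0,0,0],
    [0,4.2,0,0,0,0],
    [0,4.5,0,0,0,0],
    [0,4.5,0,0,0,0],
    [0,4.5,0,0,0,0],
    [0,4.5,0,0,0,0]
  ]
}}

```text
clock: 12.9
eef_pos: [0.5621, 0.041, 0.2634]
tcp_rot: [[1.0, -0.031, -0.0], [-0.031, -1.0, 0.0], [-0.0, -0.0, -1.0]]
contact_force: [1.7, -0.4, -3.5]
grip_width: 0.303
```

```bash
python3 - <<'E'
from h import *
s=arm.observe();print(s["grip_width"],s["eef_pos"],s["contact_force"])
np.savez("g3.npz",R=s["tcp_rot"],p=s["eef_pos"])
cv2.imwrite("pics/g3.png",arm.camera("wrist")[:,:,::-1])
im=cv2.imread("pics/g3.png")
cv2.imwrite("pics/g3z.png",cv2.resize(im[40:320,160:480],None,fx=2.1,fy=2.1,interpolation=cv2.INTER_CUBIC))
E
```

```text
0.3032733598380038 [0.56207888 0.04096584 0.26335913] [ 1.74205639 -0.43454159 -3.46690307]
```

View pics/g3z.png

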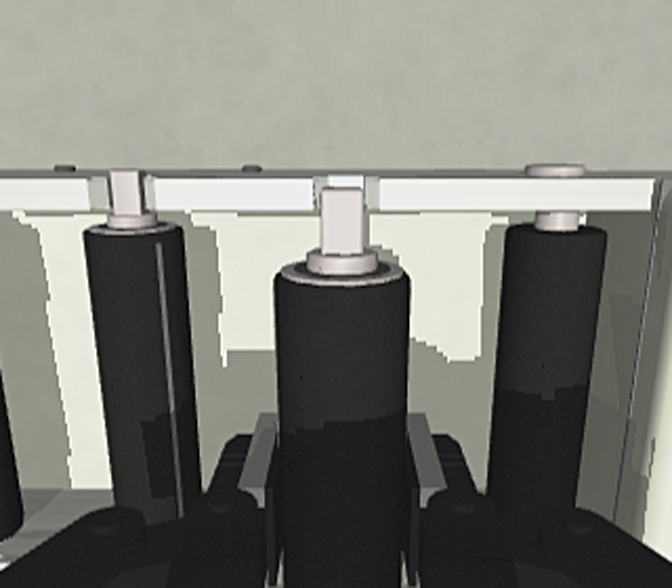

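>>> {"method": "step_arm", "body": {
  "increments": [
    [0,0,0.3,0,0,0],
    [0,0,0.7,0,0,0],
    [0,0,0.95,0,0,0],
    [0,0,1.0,0,0,0],
    [0,0,1.0,0,0,0],
    [0,0,1.0,0,0,0]
  ]
}}

```text
clock: 13.55
eef_pos: [0.5622, 0.04, 0.2238]
tcp_rot: [[0.999, -0.032, 0.001], [-0.032, -0.999, -0.0], [0.001, 0.0, -1.0]]
contact_force: [-0.8, -0.0, -2.5]
grip_width: 0.305
```

On target (0.5622, 0.0400). Lowering into the slots.

>>> {"method": "step_arm", "body": {
  "increments": [
    [0,0,0.1,0,0,0],
    [0,0,0.2,0,0,0],
    [0,0,0.25,0,0,0],
    [0,0,0.25,0,0,0]
  ]
}}

```text
clock: 13.95
eef_pos: [0.562, 0.0399, 0.2132]
tcp_rot: [[0.999, -0.032, -0.0], [-0.032, -0.999, -0.0], [-0.0, 0.0, -1.0]]
contact_force: [-0.3, 0.4, -2.6]
grip_width: 0.305
```

>>> {"method": "step_arm", "body": {
  "increments": [
    [0,0,0.05,0,0,0],
    [0,0,0.1,0,0,0],
    [0,0,0.15,0,0,0],
    [0,0,0.15,0,0,0]
  ]
}}

```text
clock: 14.35
eef_pos: [0.562, 0.0399, 0.2072]
tcp_rot: [[0.999, -0.032, -0.0], [-0.032, -0.999, -0.0], [-0.0, 0.0, -1.0]]
contact_force: [-0.2, -0.0, -3.2]
grip_width: 0.303
```

>>> {"method": "step_arm", "body": {
  "increments": [
    [0,0,0.04,0,0,0],
    [0,0,0.07,0,0,0],
    [0,0,0.07,0,0,0]
  ]
}}

```text
clock: 14.65
eef_pos: [0.562, 0.0399, 0.2045]
tcp_rot: [[0.999, -0.032, -0.0], [-0.032, -0.999, -0.0], [-0.0, 0.0, -1.0]]
contact_force: [-0.2, 0.8, -3.3]
grip_width: 0.302
```

>>> {"method": "step_arm", "body": {
  "increments": [
    [0,0,0.02,0,0,0],
    [0,0,0.02,0,0,0],
    [0,0,0.02,0,0,0]
  ]
}}

```text
clock: 14.95
eef_pos: [0.5621, 0.0399, 0.2039]
tcp_rot: [[0.999, -0.032, 0.0], [-0.032, -0.999, -0.0], [0.0, 0.0, -1.0]]
contact_force: [1.3, 0.9, -3.3]
grip_width: 0.3
```

>>> {"method": "step_arm", "body": {
  "increments": [
    [0,0,0.02,0,0,0],
    [0,0,0.02,0,0,0],
    [0,0,0.02,0,0,0]
  ]
}}

```text
clock: 15.25
eef_pos: [0.562, 0.0399, 0.2037]
tcp_rot: [[0.999, -0.032, 0.001], [-0.032, -0.999, -0.0], [0.001, 0.0, -1.0]]
contact_force: [-1.9, -0.1, 4.9]
grip_width: 0.303
```

>>> {"method": "step_arm", "body": {
  "increments": [
    [0,0,0.01,0,0,0],
    [0,0,0.01,0,0,0],
    [0,0,0.01,0,0,0]
  ]
}}

```text
clock: 15.55
eef_pos: [0.562, 0.0399, 0.2036]
tcp_rot: [[0.999, -0.032, 0.001], [-0.032, -0.999, -0.0], [0.001, 0.0, -1.0]]
contact_force: [-3.8, -0.3, 8.5]
grip_width: 0.305
```

>>> {"method": "step_arm", "body": {
  "increments": [
    [0,0,0,0,0,0],
    [0,0,0,0,0,0],
    [0,0,0,0,0,0],
    [0,0,0,0,0,0],
    [0,0,0,0,0,0]
  ],
  "gripper": 117
}}

```text
clock: 16.05
eef_pos: [0.5621, 0.0399, 0.2026]
tcp_rot: [[0.999, -0.032, -0.0], [-0.032, -0.999, -0.0], [-0.0, 0.0, -1.0]]
contact_force: [0.8, 0.0, 0.2]
grip_width: 0.538
```

>>> {"method": "step_arm", "body": {
  "increments": [
    [0,0,-0.2,0,0,0],
    [0,0,-0.5,0,0,0],
    [0,0,-1.0,0,0,0],
    [0,0,-1.5,0,0,0],
    [0,0,-1.5,0,0,0],
    [0,0,-1.5,0,0,0]
  ]
}}

```text
clock: 16.65
eef_pos: [0.562, 0.04, 0.2635]
tcp_rot: [[0.999, -0.032, 0.002], [-0.032, -0.999, -0.0], [0.002, 0.0, -1.0]]
contact_force: [0.9, 0.4, -1.0]
grip_width: 0.546
```

```bash
python3 - <<'E'
from h import *
s=arm.observe();print(s["grip_width"],s["eef_pos"],s["contact_force"])
np.savez("r1.npz",R=s["tcp_rot"],p=s["eef_pos"])
cv2.imwrite("pics/r1.png",arm.camera("wrist")[:,:,::-1])
im=cv2.imread("pics/r1.png")
cv2.imwrite("pics/r1z.png",cv2.resize(im[90:330,160:480],None,fx=2.5,fy=2.5,interpolation=cv2.INTER_CUBIC))
E
```

```text
0.545772153120625 [0.56195845 0.0399656  0.26348376] [ 0.88977781  0.40958895 -1.01491657]
```

View pics/r1z.png

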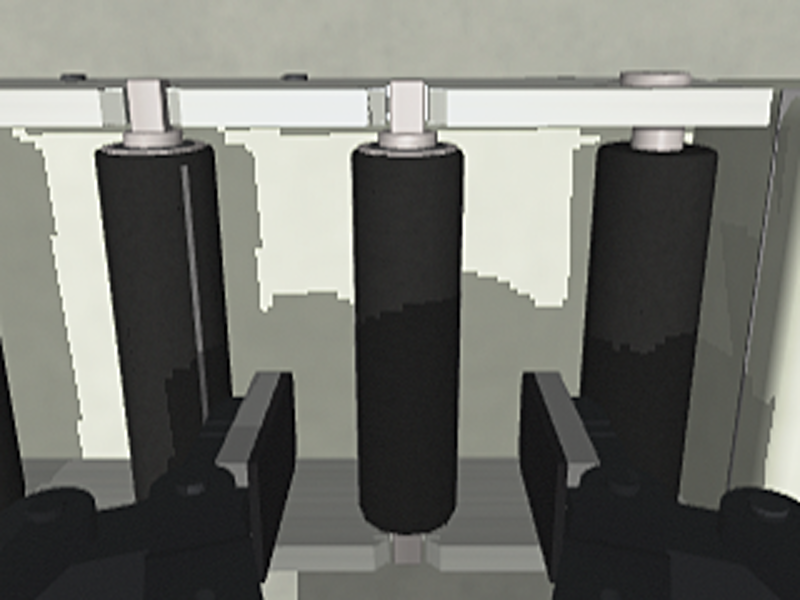

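>>> {"method": "step_arm", "body": {
  "increments": [
    [0,-0.11,0,0,0,0],
    [0,-0.11,0,0,0,0],
    [0,-0.11,0,0,0,0],
    [0,-0.11,0,0,0,0],
    [0,-0.11,0,0,0,0],
    [0,-0.11,0.3,0,0,0],
    [0,-0.11,0.55,0,0,0],
    [0,-0.11,0.55,0,0,0],
    [0,-0.11,0.55,0,0,0]
  ],
  "gripper": 255,
  "force": 20
}}

```text
clock: 17.6
eef_pos: [0.5622, 0.0443, 0.2401]
tcp_rot: [[0.999, -0.032, -0.001], [-0.032, -0.999, -0.0], [-0.001, 0.0, -1.0]]
contact_force: [-0.2, 0.2, -0.3]
grip_width: 0.001
```

```bash
python3 - <<'E'
from h import *
s=arm.observe();print(s["grip_width"],s["eef_pos"],s["contact_force"])
cv2.imwrite("pics/r2.png",arm.camera("wrist")[:,:,::-1])
im=cv2.imread("pics/r2.png")
cv2.imwrite("pics/r2z.png",cv2.resize(im[90:330,160:480],None,fx=2.5,fy=2.5,interpolation=cv2.INTER_CUBIC))
E
```

```text
0.0011392529787513268 [0.56218444 0.04430797 0.2400803 ] [-0.17660386  0.19064005 -0.29899206]
```

View pics/r2z.png

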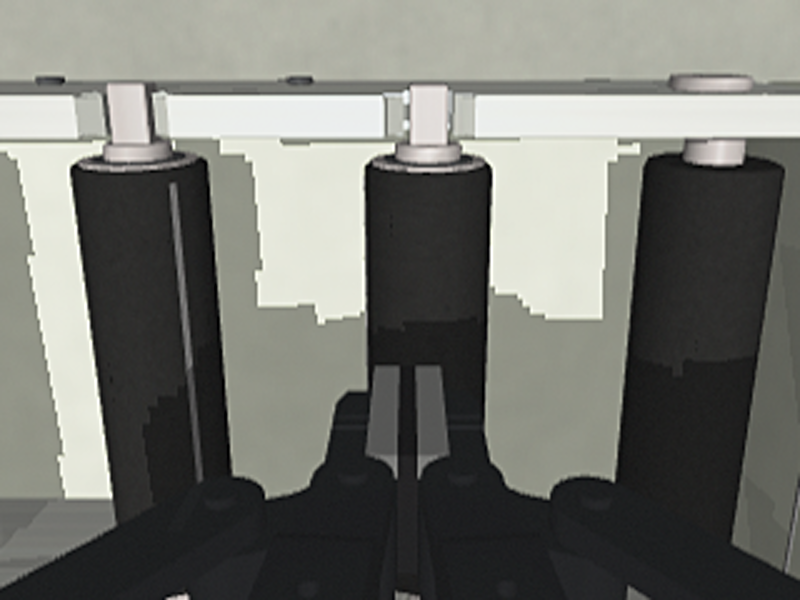

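>>> {"method": "step_arm", "body": {
  "increments": [
    [0,0,0.04,0,0,0],
    [0,0,0.05,0,0,0],
    [0,0,0.05,0,0,0]
  ]
}}

```text
clock: 17.95
eef_pos: [0.5622, 0.0443, 0.2388]
tcp_rot: [[0.999, -0.032, 0.0], [-0.032, -0.999, -0.0], [0.0, 0.0, -1.0]]
contact_force: [-1.5, 0.0, -0.2]
grip_width: -0.004
```

>>> {"method": "step_arm", "body": {
  "increments": [
    [0,0,0.03,0,0,0],
    [0,0,0.03,0,0,0]
  ]
}}

```text
clock: 18.15
eef_pos: [0.5622, 0.0443, 0.2374]
tcp_rot: [[0.999, -0.032, 0.0], [-0.032, -0.999, -0.0], [0.0, 0.0, -1.0]]
contact_force: [-0.5, 0.1, -0.0]
grip_width: 0.0
```

>>> {"method": "step_arm", "body": {
  "increments": [
    [0,0,0.02,0,0,0],
    [0,0,0.02,0,0,0]
  ]
}}

```text
clock: 18.35
eef_pos: [0.5622, 0.0443, 0.2369]
tcp_rot: [[0.999, -0.032, 0.0], [-0.032, -0.999, -0.0], [0.0, 0.0, -1.0]]
contact_force: [-0.2, 0.5, 3.0]
grip_width: 0.001
```

>>> {"method": "step_arm", "body": {
  "increments": [
    [0,0,0.01,0,0,0],
    [0,0,0.01,0,0,0]
  ]
}}

```text
clock: 18.55
eef_pos: [0.5622, 0.0443, 0.2368]
tcp_rot: [[0.999, -0.032, 0.001], [-0.032, -0.999, -0.0], [0.001, 0.0, -1.0]]
contact_force: [-2.2, -0.1, 7.6]
grip_width: 0.0
```

>>> {"method": "step_arm", "body": {
  "increments": [
    [0,0.32,0,0,0,0],
    [0,0.65,0,0,0,0],
    [0,0.65,-0.5,0,0,0],
    [0,0.65,-1.2,0,0,0]
  ]
}}

```text
clock: 18.95
eef_pos: [0.5612, 0.0175, 0.2835]
tcp_rot: [[0.999, -0.033, -0.003], [-0.033, -0.999, 0.0], [-0.003, -0.0, -1.0]]
contact_force: [-0.4, 0.3, -0.0]
grip_width: -0.0
```

```bash
python3 - <<'E'
from h import *
for i in range(4):
    cv2.imwrite(f"pics/f{i}.png",arm.camera("wrist")[:,:,::-1])
s=arm.observe();print(s["clock"],s["eef_pos"],s["contact_force"])
ims=[cv2.imread(f"pics/f{i}.png")[100:330,220:415] for i in range(4)]
cv2.imwrite("pics/f.png",np.hstack(ims)[:,:800])
E
```

```text
19.15 [0.56126995 0.01801764 0.2844528 ] [-1.27590832  1.11466119 -0.59091561]
```

View pics/f.png

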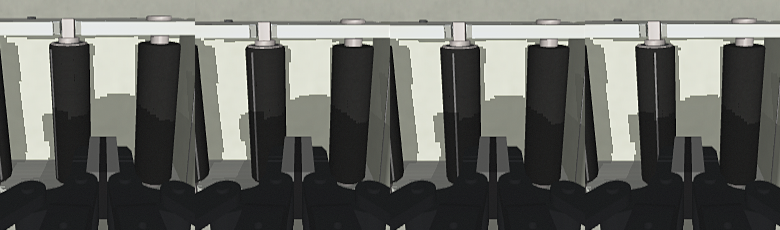

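```bash
python3 - <<'E'
from h import *
for i in range(4,8):
    cv2.imwrite(f"pics/f{i}.png",arm.camera("wrist")[:,:,::-1])
s=arm.observe();print(s["clock"],s["eef_pos"])
ims=[cv2.resize(cv2.imread(f"pics/f{i}.png")[120:240,262:317],None,fx=1.8,fy=3,interpolation=cv2.INTER_CUBIC) for i in range(8)]
cv2.imwrite("pics/f2.png",np.hstack(ims)[:,:800])
E
```

```text
19.35 [0.56124291 0.0182719  0.28340438]
```

View pics/f2.png

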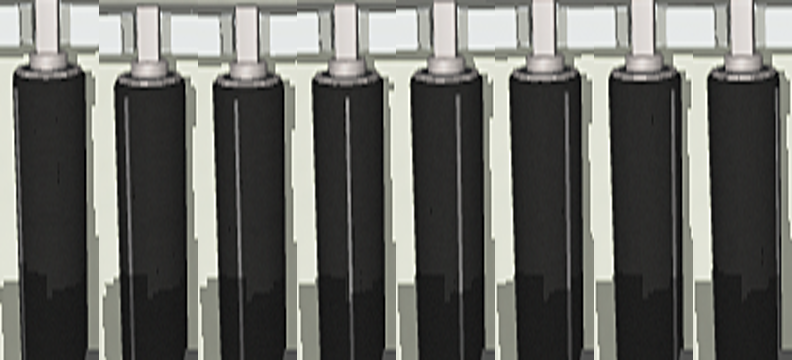

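```bash
python3 - <<'E'
from h import *
cv2.imwrite("pics/e_top.png",arm.camera("top")[:,:,::-1])
cv2.imwrite("pics/e_w.png",arm.camera("wrist")[:,:,::-1])
for q in ["acid_bottle","wash_bottle","beaker"]:
    pass
print(arm.observe()["clock"])
a=cv2.imread("pics/e_top.png")[120:300,150:500]
w=cv2.imread("pics/e_w.png")[90:340]
cv2.imwrite("pics/e.png",np.vstack([cv2.resize(a,(640,329)),w]))
E
```

```text
19.45
```

View pics/e.png

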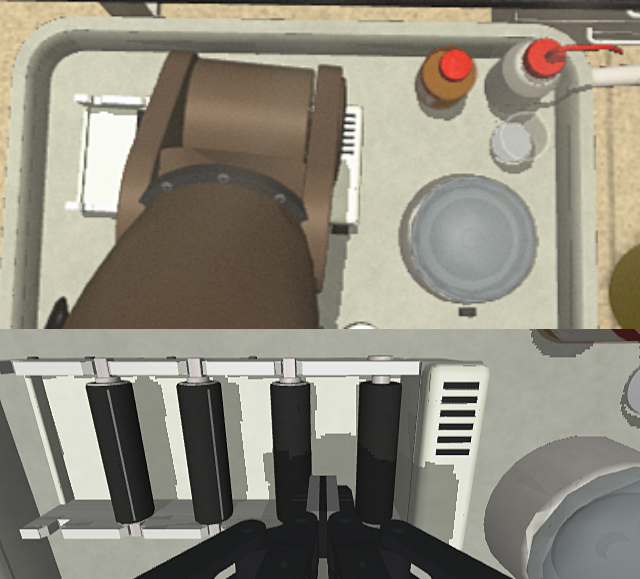

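```bash
python3 - <<'E'
from workcell import arm
print(arm.sign_off(), arm.observe()["clock"])
E
```

```text
the job is handed in; nothing more can be done
the job is handed in; nothing more can be done
```

The free-running idler now sits in the empty slots next to the driven roller, and it was turning by itself after the flick. I handed the job in at about 19.5 s on the robot's clock.

- **Finding it:** I stroked each idler once across the top with the shut fingertips.
    - The middle outer idler and the one nearest the gap stopped dead, with about 3 to 5.6 N of drag.
    - The outermost one ran on with no measurable drag.
- **Push on the bearings:** This was 6 to 9 N on contact. It reached 11.8 N in one stroke on the idler nearest the gap, a little above the 2 to 10 N advised but far below 30 N.
- **Moving and seating:** I gripped the free idler at mid-sleeve, carried it 180 mm along the deck and lowered it in.
    - It came to rest at the same tool height as in its old place (0.2037 m).
    - Its top was also at the same contact height as before (0.2368 m).
    - The wrist picture showed both axle ends in their slots and the idler still before the flick.
- **Flick:** Eight wrist pictures over about 0.4 s after the finger had left showed the stripe turning at a steady 9 rad/s or so. I did not watch it until it stopped.
- **Last pictures:** The wrist picture shows both binding idlers seated in their places. In the top picture the bottles and beaker stand as they did at the start, judged by eye. The gripper was clear and touching nothing.

No check failed. An early scene-camera estimate of the deck's angle was about 1° off from the top and wrist cameras, so I did not use it.

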